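# Ready the display-case lid for its stays

## Robot

A 7-joint arm with a two-finger parallel gripper is mounted at the origin on the work surface. World frame = base frame: x ahead of the robot, y to its left, z up, the work surface at z = 0. Lengths are in mm, angles in degrees, forces in N, time in s.
With the tool pointing down it reaches from about 425 to 1025 mm from the base axis. Payload 9.4 kg.
Tool frame: the origin (TCP) lies on the centre line of the jaws, within the pads' length; the fingertips stand 8 mm ahead of it and the grasp point (between the pads) lies 11 mm behind it; z points along the fingers, y is the direction in which the jaws open and shut (so a half turn about z gives the same grasp; the last joint's range is limited). The gripper opens to 93 mm and grips with 3 to 60 N. Pads are 15 mm wide; open, the fingers measure 128 mm over their backs; the gripper's body (75 mm by 188 mm) begins 65 mm behind the grasp point.
Start: joints at [60.35, 34.337, -0.143, 91.639, 0.103, 54.024, -4.572], TCP at [309.321, -655.701, 226.618] pointing down, gripper open.
Joint ranges: [-147.43, 147.43], [-19.82, 112.94], [-74.19, 73.91], [6.32, 146.72], [-59.91, 239.91], [6.04, 106.73], [-150.56, 150.56]. Speed limits (degrees/s): [127.2, 127.2, 172.46, 172.46, 180, 180, 180].

## Interface

Orientations are given as [roll, pitch, yaw] about the fixed x, y, z axes, in that order (R = Rz(yaw) Ry(pitch) Rx(roll)).
In Python, from workcell import get_state, camera, camera_info, sign_off, recognise, trace gives the robot as it stands.
- The arm moves only by the tool jog_arm, never from a script. Its argument "steps" is a list of rows, each a list of 7 numbers: the shift along the tool's x, y, z in m, then the turn, a rotation vector about the tool's x, y, z in degrees, then the closure, from 0 (fully open) to 1 (shut). A call has 1 to 12 rows; each row is the pose to reach, as a shift and turn from the pose commanded when the call began, along the tool's axes at that moment; what a row does not reach only later rows make up. A row lasts 1/12 s, in which the tool goes at most 41.7 mm and 7.16 degrees, less where a joint would pass 70% of its speed; a pose out of reach is approached as far as the arm can. A call with a gripper value outside its range is refused whole. The fingers move at their own pace and stop on an object; "force" is the grip in N (left out, the last holds). Time passes only in rows, so rows that repeat a pose let the fingers close. It gives the time, the measured TCP pose, the force and the opening at its end, in the units of the state.
- get_state(): the state, without advancing time (a new reading comes with each control period).
- camera(name): name is "side" or "top" or "wrist"; returns the picture (400x640x3 uint8, red, green, blue); there is no depth.
- camera_info(name): a dict with "fx", "fy", "cx", "cy" (pixels), "R" (3x3) and "t" (3): a world point X has camera coordinates R X + t. Camera axes: x right, y down, z forward; pixel columns grow to the right and rows downward; lengths in mm; the calibration is good to about 2 mm. A picture is of the moment at which its call begins: read the wrist's pose just before it. camera_info takes no time and is no camera call; for the wrist camera it gives the pose at the moment of the call.
- sign_off(): hands the job in, once; it reports no verdict.
Trained networks look in the newest picture that a camera, given by its name, has taken for a name from the list of things; names that differ only in an ending like _2 or _b are one class to them, and where a whole thing is asked for, a point or a joint stands for the part that bears it (a point fixed in the world has none). Each returns a list of dicts, best first, with "conf" (0 to 1); they miss things now and then, are a little off and sometimes report something else, mostly with a low value. They report only what shows in the picture. A call takes as long as a camera call. They do not tell look-alikes from the thing itself.
- recognise(camera, label): "box" ([left, top, right, bottom] in pixels, round what is visible of it).
- trace(camera, label): "pixels" (400x640 bool, what is visible of it) and "box" ([left, top, right, bottom] in pixels, round what is visible of it).
The state is a dict: "t": time; "joint_positions": joint angles; "qd": joint speeds; "effort": joint torques, N m; "eef_pos": TCP position; "orientation": TCP orientation; "wrist_force": force on the tool from outside, world axes, zero at the start; "torque": the same for the moment, N m; "width": opening from 0.0 (shut) to 1.0 (fully open).
Only numpy, scipy, OpenCV 4.12 (cv2) and the standard library are available. Lean on these libraries where they do the work, as an engineer would, in place of code of your own. Each camera call takes 0.05 s, during which the arm holds its last target.

## Task

I am about to fit the two stays to the little glass display case. Lay the loose stay down flat in the shallow black tray beside the one already there, without dropping it or shifting that one, parallel to it and with its round eye at the same end; then swing the case lid up to its balance point, where it would fall neither shut nor over backwards, and finish while still holding it there, gripped in the fingers. Do not let the lid go over backwards, and leave the filter, bushing and bearing standing where they are.

Things in the scene. Friction and masses are not known exactly. Their poses are not given: they have to be found in the camera images.
- stay: the loose lid stay, lying on the counter left of the tray: a flat plain steel bar 12 mm wide, 8 mm thick and about 170 mm long, 0.1 kg; a round eye 30 mm in diameter (dark dot on it) at its +x end, a small upright pin 8 mm thick, 18 mm high, at its -x end. Origin: centre of the underside, mid-length (where to grip it; the centre of mass lies 9 mm towards the eye); x along the bar towards the eye, z up
- stay_eye (a point): centre of the loose stay's eye, 70 mm from the stay's origin along its +x, half way up its thickness
- stay_pin (a point): foot of the loose stay's pin, 77 mm from the stay's origin along its -x, half way up its thickness
- mate: the other stay, the same in all respects, already lying in the right half of the tray, about 35 mm to the right (tray -y) of the tray's middle line; its eye shows the end where the eyes go (its +x, the end farther from the robot). Loose: do not shift it
- tray: shallow black plastic tray fixed to the counter, 220 mm long (its x) and 150 mm wide (its y), wall 5 mm thick and 12 mm high, floor 5 mm above the counter. Origin: centre of the underside; +y is its free (left) half, where the loose stay goes, about 30 mm from the middle line
- case: small glass display case with an aluminium base, fixed to the counter right of the tray: 140 mm deep (its x), 240 mm wide (its y), rim 65 mm high, its front (-x side) facing roughly left (world +y) and its hinge along the rim on its right. Origin: centre of the underside
- lid (a joint): angle of the case's lid in rad: 0 shut (as it starts), growing as its front rises, 1.57 when the lid plate is upright, 2.3 thrown over against its back stop. A heavy lid (0.4 to 0.8 kg) on a nearly frictionless hinge: let go, it falls shut below its balance point and over backwards above it. Its weight is balanced at 1.43 rad, with the lid plate leaning about 8 degrees short of upright
- lid_bar (a point): middle of the lid's handle: a round steel bar 12 mm in diameter, parallel to the hinge, 110 mm long between two slanting arms (100 mm clear between them), standing 40 mm above and about 22 mm out from the lid's front edge with the lid shut; it can be pinched across from above, and turns in the fingers as the lid swings. Seen from the hinge axis with the lid shut it is 167 mm out towards the front and 46 mm up; it goes round the hinge axis on a radius of 173 mm
- lid_hinge (a point): middle of the lid's hinge axis, which runs along the case's y; 65 mm above the counter on the case's rear rim. The lid plate is 12 mm thick with its frame and reaches 145 mm from here to its front edge
- filter: white filter canister 68 mm in diameter, 85 mm high, standing; leave alone. Origin: centre of the underside
- bushing: black rubber bushing 44 mm in diameter, 42 mm high, standing; leave alone. Origin: centre of the underside
- bearing: steel ball-bearing ring 52 mm in diameter, 15 mm high, lying flat beyond the tray; leave alone. Origin: centre of the underside
Mind the look-alikes: they are no part of the job. What is shaped like the stay but green is not meant. Leave any brown look-alike of the mate alone.

How it is judged:
By the outcome, as a careful person would: the job done as asked, in the order asked, and still so for the second after the job is handed in, while the arm keeps its last pose, push and grip.
It also fails if it takes over 46 s, if anything falls off the work surface, if the arm or the gripper's body presses on something with over 40 N, if the wrist force passes 120 N, or if a joint passes its speed limit or range.

## Working session

There is one attempt and no reset: what is moved stays moved. The work goes in short steps, Python scripts to look and compute and a tool call to move; the robot and the scene stay as the last step left them, time stands still between calls to the robot, and variables do not carry over. Pictures are saved under pics/ and viewed, and the job is handed in when it is done.

Besides the shell and the picture viewer there is one more tool, called after "Request:" as a command line: name --pt "numbers of a row" for each row, then --argument value for the rest. jog_arm: Moves the arm, as the interface text tells. Its arguments: {"type":"object","properties":{"steps":{"type":"array"},"force":{"type":"number"}},"required":["steps"]}

```bash
mkdir -p pics
python3 - <<'E'
from workcell import *
import cv2, numpy as np
s=get_state(); print(s)
for n in ['side','top','wrist']:
    im=camera(n); cv2.imwrite(f'pics/{n}0.png',im[:,:,::-1]); ci=camera_info(n); print(n,ci)
    for l in ['stay','mate','tray','case','lid_bar','filter','bushing','bearing']:
        if n=='wrist' : continue
        try: print(n,l,[(np.round(r['box']).tolist(),round(r['conf'],2)) for r in recognise(n,l)][:4])
        except Exception as e: print(l,e)
print(get_state()['t'])
E
```

```text
{'t': 0.0, 'joint_positions': array([60.35028524, 34.38316126, -0.14324358, 91.68099688,  0.10355515,
       54.02594303, -4.57411369]), 'qd': array([ 0.0270821 ,  0.00526247, -0.04275633,  0.06668949,  0.00670945,
       -0.03690507, -0.10341876]), 'effort': array([ 1.06678686e-03, -7.65075231e+01,  1.49768405e+00, -2.52352041e+01,
       -5.25045942e-02,  1.68652745e-02,  2.02435076e-04]), 'eef_pos': array([ 309.06915463, -655.27953349,  225.77728952]), 'orientation': array([-1.79910535e+02,  9.98318703e-03,  2.52547845e+01]), 'wrist_force': array([ 0.86120767,  0.85098578, -0.49270403]), 'torque': array([ 0.05890153, -0.01662914, -0.03772309]), 'width': 0.9976238883054488}
side {'fx': 477.9053462508114, 'fy': 477.9053462508114, 'cx': 317.6093616538132, 'cy': 201.55200466813932, 'R': array([[ 0.9918455 , -0.12670719,  0.01370384],
       [-0.08582533, -0.74355022, -0.66314937],
       [ 0.09421528,  0.65656558, -0.74836163]]), 't': array([-472.89444773,  215.91792271, 1108.6783254 ])}
side stay [([280.0, 107.0, 330.0, 125.0], 0.77), ([286.0, 150.0, 336.0, 178.0], 0.55), ([406.0, 22
[... 1127 characters left out ...]
0, 442.0, 232.0], 0.53), ([218.0, 182.0, 255.0, 219.0], 0.16)]
top lid_bar [([384.0, 150.0, 446.0, 229.0], 0.6)]
top filter [([332.0, 118.0, 357.0, 141.0], 0.9), ([277.0, 164.0, 337.0, 238.0], 0.42)]
top bushing [([308.0, 178.0, 322.0, 223.0], 0.75), ([261.0, 134.0, 278.0, 148.0], 0.59)]
top bearing [([310.0, 130.0, 326.0, 144.0], 0.68)]
wrist {'fx': 347.99055891420977, 'fy': 347.99055891420977, 'cx': 317.6293231103573, 'cy': 195.68340131078318, 'R': array([[ 4.28006267e-01, -9.03775765e-01, -5.03578496e-05],
       [-8.77652606e-01, -4.15648271e-01,  2.38668009e-01],
       [-2.15723294e-01, -1.02107207e-01, -9.71101220e-01]]), 't': array([-725.59902844,  -28.21964438,  388.83488056])}
0.95
```

Run:
```python
import cv2
for n,(a,b,c,d) in {'top':(140,100,460,320),'side':(250,90,460,395)}.items():
    im=cv2.imread(f'pics/{n}0.png')[b:d,a:c]
    f=min(800/(c-a),600/(d-b)); cv2.imwrite(f'pics/{n}0z.png',cv2.resize(im,None,fx=f,fy=f,interpolation=cv2.INTER_CUBIC)); print(n,f)
```

```text
top 2.5
side 1.9672131147540983
```

View pics/top0z.png

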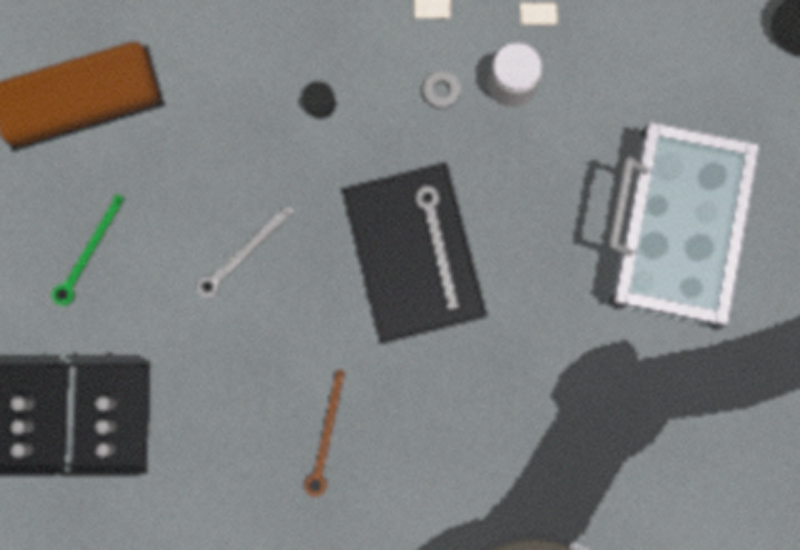

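View pics/side0z.png

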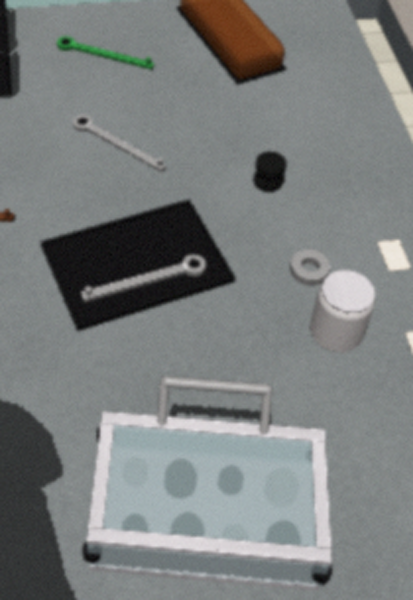

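View pics/wrist0.png

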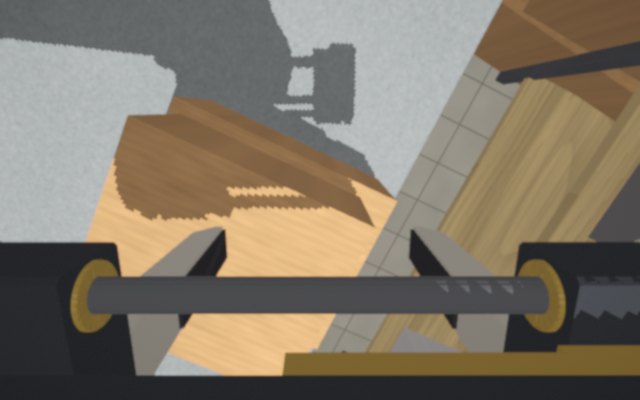

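```bash
cat > h.py <<'E'
from workcell import *
import numpy as np, cv2
from scipy.spatial.transform import Rotation as Ro
def ray(ci,u,v,z):
    d=ci['R'].T@np.array([(u-ci['cx'])/ci['fx'],(v-ci['cy'])/ci['fy'],1.]); c=-ci['R'].T@ci['t']
    return c+d*(z-c[2])/d[2]
def proj(ci,X):
    p=ci['R']@np.array(X,float)+ci['t']; return np.array([ci['fx']*p[0]/p[2]+ci['cx'],ci['fy']*p[1]/p[2]+ci['cy']])
def tool():
    s=get_state(); return s['eef_pos'],Ro.from_euler('xyz',s['orientation'],degrees=True).as_matrix()
def save(im,n,crop=None):
    im=im[:,:,::-1]
    if crop: a,b,c,d=crop; im=im[b:d,a:c]; f=min(800/(c-a),600/(d-b)); im=cv2.resize(im,None,fx=f,fy=f,interpolation=cv2.INTER_CUBIC); print(n,'scale',f)
    cv2.imwrite(f'pics/{n}.png',im)
E
python3 - <<'E'
from h import *
t=camera_info('top'); s=camera_info('side')
T=lambda x,y,z:ray(t,140+x/2.5,100+y/2.5,z).round(1)
k=1.9672
S=lambda x,y,z:ray(s,250+x/k,90+y/k,z).round(1)
print('stay eye',T(207,287,8),S(82,122,8)); print('stay pin',T(289,210,14),S(161,163,14))
print('mate eye',T(427,198,13),S(195,264,13)); print('mate pin',T(453,305,15),S(87,293,15))
print('tray corners',[T(*p,12) for p in [(342,188),(446,163),(487,316),(381,343)]],[S(*p,12) for p in [(41,241),(189,201),(235,280),(79,328)]])
print('bar ends',T(632,160,111),T(614,247,111),S(166,381,111),S(269,388,111))
print('case rim top',[T(*p,71) for p in [(650,124),(757,146),(725,324),(617,302)]])
print('filter',T(517,68,85)); print('bush',T(318,98,42)); print('bearing',T(441,89,15))
E
```

```text
stay eye [452.3 433.4   8. ] [453.5 429.9   8. ]
stay pin [556.5 322.8  14. ] [558.8 323.5  14. ]
mate eye [572.5 135.   13. ] [576.1 133.2  13. ]
mate pin [426.2 100.6  15. ] [430.  100.7  15. ]
tray corners [array([587., 251.,  12.]), array([621.2, 108.8,  12. ]), array([411.4,  54.9,  12. ]), array([375.7, 197.4,  12. ])] [array([377. , 197.2,  12. ]), array([587.2, 246.7,  12. ]), array([623.6, 101.6,  12. ]), array([415.1,  49.8,  12. ])]
bar ends [ 603.3 -126.1  111. ] [ 491.7 -100.3  111. ] [498.3 -99.  111. ] [ 606.2 -120.6  111. ]
case rim top [array([ 660. , -159.1,   71. ]), array([ 629.9, -298.7,   71. ]), array([ 396.4, -247.6,   71. ]), array([ 425.3, -109.5,   71. ])]
filter [732.5  16.2  85. ]
bush [705.  281.8  42. ]
bearing [724.5 115.1  15. ]
```

```bash
cat >> h.py <<'E'
def go(pos,yaw=None,rot=None,base=None):
    """shift (m) and rotvec (deg) in tool axes from commanded pose ~ measured; rot=matrix"""
    p,R=tool() if base is None else base
    if rot is None: rot=Ro.from_euler('xyz',[180,0,yaw],degrees=True).as_matrix()
    sh=R.T@(np.array(pos,float)-p)/1000; rv=Ro.from_matrix(R.T@rot).as_rotvec(degrees=True)
    print('pos',p.round(1),'shift',sh.round(4),'rv',rv.round(2),'rows>=',(np.linalg.norm(sh)/.0417).round(1),(np.linalg.norm(rv)/7.16).round(1))
E
python3 - <<'E'
from h import *
c=camera_info('wrist'); p,R=tool(); print('cam in tool',R.T@(-c['R'].T@c['t']-p), (R.T@c['R'].T).round(3))
go((550,-150,250),90);
E
```

```text
cam in tool [  66.45647951    0.52585613 -157.67361567] [[ 0.001 -0.971 -0.239]
 [ 1.     0.001  0.   ]
 [ 0.    -0.239  0.971]]
pos [ 309.3 -655.7  226.6] shift [ 0.4334 -0.3546 -0.0234] rv [ -0.     0.   -64.74] rows>= 13.4 9.0
```

Request:
jog_arm --pt "0.433 -0.355 -0.023 0 0 -65 0" --pt "0.433 -0.355 -0.023 0 0 -65 0" --pt "0.433 -0.355 -0.023 0 0 -65 0" --pt "0.433 -0.355 -0.023 0 0 -65 0" --pt "0.433 -0.355 -0.023 0 0 -65 0" --pt "0.433 -0.355 -0.023 0 0 -65 0" --pt "0.433 -0.355 -0.023 0 0 -65 0" --pt "0.433 -0.355 -0.023 0 0 -65 0" --pt "0.433 -0.355 -0.023 0 0 -65 0" --pt "0.433 -0.355 -0.023 0 0 -65 0" --pt "0.433 -0.355 -0.023 0 0 -65 0" --pt "0.433 -0.355 -0.023 0 0 -65 0"

```text
t: 1.95
eef_pos: [524.1, -202.8, 247.5]
orientation: [180.0, 0.0, 90.2]
wrist_force: [0.4, 0.4, 0.6]
width: 0.997
```

Run:
```python
from h import *
go((502,381,200),134); 
print(get_state()['joint_positions'].round(1))
```

```text
pos [ 524.1 -202.8  247.5] shift [ 0.5839 -0.0198  0.0473] rv [ 2.000e-02  3.000e-02 -4.377e+01] rows>= 14.1 6.1
[ 30.9  23.  -21.3 111.1  11.   47.9   3.9]
```

Request:
jog_arm --pt "0.584 -0.02 0.047 0 0 -44 0" --pt "0.584 -0.02 0.047 0 0 -44 0" --pt "0.584 -0.02 0.047 0 0 -44 0" --pt "0.584 -0.02 0.047 0 0 -44 0" --pt "0.584 -0.02 0.047 0 0 -44 0" --pt "0.584 -0.02 0.047 0 0 -44 0" --pt "0.584 -0.02 0.047 0 0 -44 0" --pt "0.584 -0.02 0.047 0 0 -44 0" --pt "0.584 -0.02 0.047 0 0 -44 0" --pt "0.584 -0.02 0.047 0 0 -44 0" --pt "0.584 -0.02 0.047 0 0 -44 0" --pt "0.584 -0.02 0.047 0 0 -44 0"

```text
t: 2.95
eef_pos: [504.1, 295.6, 207.0]
orientation: [180.0, 0.0, 134.2]
wrist_force: [1.5, -0.2, 0.6]
width: 0.998
```

Request:
jog_arm --pt "0.055 0.066 0.0067 0 0 0 0" --pt "0.055 0.066 0.0067 0 0 0 0" --pt "0.055 0.066 0.0067 0 0 0 0" --pt "0.055 0.066 0.0067 0 0 0 0"

```text
t: 3.28
eef_pos: [512.1, 382.2, 199.9]
orientation: [180.0, -0.1, 134.5]
wrist_force: [-0.6, -1.3, 0.2]
width: 1.0
```

Run:
```python
from h import *
s=get_state(); print(s['t'],s['eef_pos'],s['orientation'],s['joint_positions'].round(1))
ci=camera_info('wrist'); im=camera('wrist'); save(im,'w1'); np.savez('w1.npz',**ci)
print([(r['box'],r['conf']) for r in recognise('wrist','stay')])
for n,X in {'eye':(453,431.5,8),'pin':(557.5,323,8)}.items(): print(n,proj(ci,X))
```

```text
3.2833 [512.11826263 382.22464723 199.88131396] [ 1.79979263e+02 -8.64743771e-02  1.34491231e+02] [-20.6  33.2 -32.3 103.5  22.4  49.7 -18.9]
[([299.7, 80.5, 331.4, 248.4], 0.89), ([469.9, 0.0, 500.7, 99.4], 0.68)]
eye [309.09486017  98.04062699]
pin [308.31766541 244.08314455]
```

View pics/w1.png

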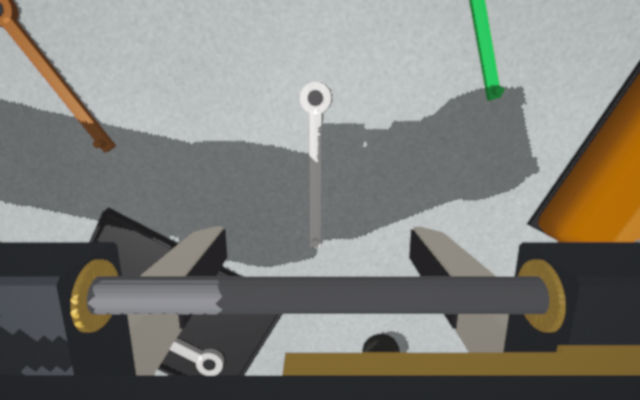

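Run:
```python
from h import *
ci=dict(np.load('w1.npz'))
e=ray(ci,315.5,98,8); p=ray(ci,315.8,243,10); b=ray(ci,314.5,200,8)
d=e-p; yaw=np.degrees(np.arctan2(d[1],d[0])); print(e,p,b,np.hypot(d[0],d[1]),yaw)
u=d[:2]/np.hypot(*d[:2]); o=e[:2]-70*u; print('origin',o)
go((o[0],o[1],16),yaw)
```

```text
[457.38967879 435.87820552   8.        ] [561.79724173 330.06937612  10.        ] [528.08805532 362.43171221   8.        ] 148.64873890931318 134.61808180651178
origin [506.55611948 386.05189611]
pos [513.1 378.  200. ] shift [0.0105 0.0011 0.184 ] rv [-0.07  0.04 -0.37] rows>= 4.4 0.1
```

Run:
```python
from h import *
s=get_state(); print(s['t'],s['eef_pos'],s['orientation'],s['qd'].round(2))
ci=camera_info('wrist'); im=camera('wrist'); save(im,'w2',(240,60,400,180+80)); np.savez('w2.npz',**ci)
s=get_state(); print(s['t'],s['eef_pos'],s['orientation'],s['qd'].round(2))
m=trace('wrist','stay')[0]['pixels']; ys,xs=np.nonzero(m); print(xs.min(),xs.max(),ys.min(),ys.max())
for r in range(ys.min(),ys.max()+1,12): q=xs[ys==r]; print(r,q.min(),q.max())
```

```text
3.3833 [513.13851253 378.01484899 199.96918796] [-1.79928907e+02  3.95410843e-02  1.34245364e+02] [ 1.52 -0.8   0.46  0.73  0.03 -0.07  0.03]
w2 scale 3.0
3.4333 [513.45858135 377.24219468 200.14762521] [-1.79935296e+02  5.73541811e-02  1.34177048e+02] [ 0.93 -0.43  0.12  0.23 -0.04  0.01 -0.14]
472 507 0 95
0 472 489
12 474 491
24 476 493
36 479 495
48 481 497
60 483 499
72 485 501
84 487 507
```

View pics/w2.png

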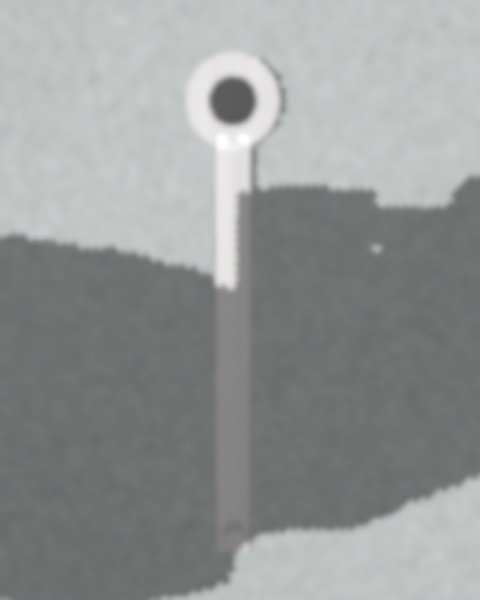

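Run:
```python
from h import *
ci=dict(np.load('w2.npz'))
e=ray(ci,317.4,93.7,8); b=ray(ci,317.8,226.7,8); end=ray(ci,317.9,244,8);p=ray(ci,318.2,238,18)
d=e-b; yaw=np.degrees(np.arctan2(d[1],d[0])); print(e,b,p,np.hypot(*(e-end)[:2]),np.hypot(*(e-p)[:2]),yaw)
u=d[:2]/np.hypot(*d[:2]); o=e[:2]-70*u; print('origin',o)
go((o[0],o[1],16),yaw)
t=camera_info('top'); print(proj(t,e)); s=camera_info('side'); print(proj(s,e))
```

```text
[457.23235337 435.56337454   8.        ] [551.96549387 339.16783154   8.        ] [558.48485084 333.09809439  18.        ] 154.6723634699272 144.0527746384924 134.50166430617168
origin [506.29745212 385.6372683 ]
pos [513.7 377.  200.4] shift [0.0115 0.0009 0.1843] rv [-0.05  0.06 -0.35] rows>= 4.4 0.1
[222.1976325  213.34696882]
[292.75187332 150.65117186]
```

Request:
jog_arm --pt "0.011 0.001 0.04 0 0 0 0.3" --pt "0.011 0.001 0.08 0 0 -0.3 0.4" --pt "0.011 0.001 0.12 0 0 -0.3 0.5" --pt "0.011 0.001 0.145 0 0 -0.3 0.5" --pt "0.011 0.001 0.165 0 0 -0.3 0.5" --pt "0.011 0.001 0.18 0 0 -0.3 0.5" --pt "0.011 0.001 0.188 0 0 -0.3 0.5" --pt "0.011 0.001 0.19 0 0 -0.3 0.5" --pt "0.011 0.001 0.19 0 0 -0.3 0.5" --pt "0.011 0.001 0.19 0 0 -0.3 0.5"

```text
t: 4.32
eef_pos: [506.9, 387.5, 11.4]
orientation: [179.9, 0.0, 134.5]
wrist_force: [-0.1, 0.2, 0.4]
width: 0.499
```

Run:
```python
from h import *
s=get_state(); print(s['t'],s['eef_pos'],s['orientation'],s['wrist_force'],s['width'])
ci=camera_info('wrist'); im=camera('wrist'); save(im,'w3')
```

```text
4.3167 [506.85821503 387.50263463  11.38426952] [1.79932551e+02 1.21293512e-02 1.34514458e+02] [-0.05329533  0.20120451  0.35320792] 0.4994660671363248
```

View pics/w3.png

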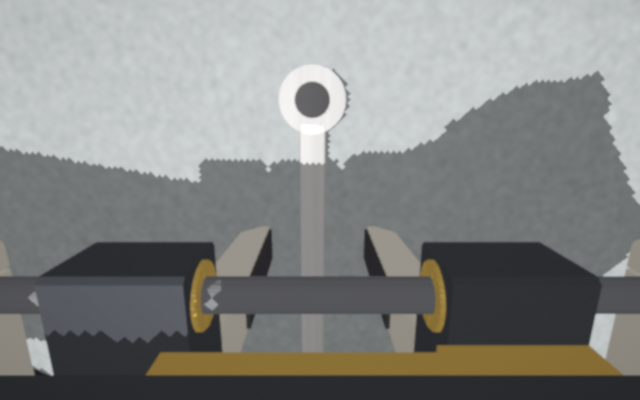

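Request:
jog_arm --pt "0 -0.001 0.001 0 0 0 1" --pt "0 -0.001 0.001 0 0 0 1" --pt "0 -0.001 0.001 0 0 0 1" --pt "0 -0.001 0.001 0 0 0 1" --pt "0 -0.001 0.001 0 0 0 1" --pt "0 -0.001 0.001 0 0 0 1" --pt "0 -0.001 0.001 0 0 0 1" --pt "0 -0.001 0.001 0 0 0 1" --force 35

```text
t: 5.03
eef_pos: [505.4, 386.9, 9.4]
orientation: [-180.0, 0.0, 134.6]
wrist_force: [-1.1, -1.2, 3.1]
width: 0.122
```

Run:
```python
from h import *
s=get_state(); print(s['t'],s['eef_pos'],s['orientation'],s['wrist_force'],s['width'])
ci=camera_info('wrist'); im=camera('wrist'); save(im,'w4')
for u,v in [(312,100)]:
    e=ray(ci,u,v,8); p,R=tool(); print(R.T@(e-p))
```

```text
5.0333 [505.41041222 386.88026497   9.35985085] [-1.79984929e+02  3.78628949e-03  1.34558791e+02] [-1.0817381  -1.16596349  3.14850641] 0.12203398113190352
[69.28560984 -1.92332608  1.3903128 ]
```

View pics/w4.png

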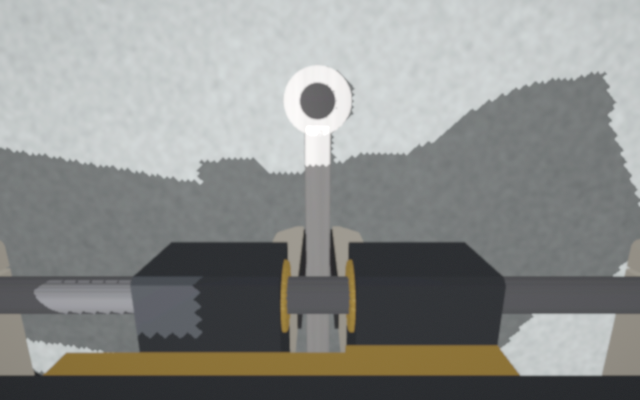

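Run:
```python
from h import *
go((494,181,130),13)
```

```text
pos [505.4 386.9   9.4] shift [-0.1387 -0.1526 -0.1206] rv [-0.0000e+00  1.0000e-02  1.2156e+02] rows>= 5.7 17.0
```

Request:
jog_arm --pt "0 0 -0.02 0 0 0 1" --pt "0 0 -0.05 0 0 0 1" --pt "0 0 -0.085 0 0 4 1" --pt "-0.01 -0.01 -0.11 0 0 10 1" --pt "-0.025 -0.028 -0.12 0 0 17 1" --pt "-0.045 -0.05 -0.12 0 0 24 1" --pt "-0.065 -0.071 -0.12 0 0 31 1" --pt "-0.085 -0.093 -0.12 0 0 38 1" --pt "-0.105 -0.115 -0.12 0 0 45 1" --pt "-0.12 -0.133 -0.12 0 0 52 1" --pt "-0.132 -0.146 -0.12 0 0 59 1" --pt "-0.139 -0.153 -0.12 0 0 66 1"

```text
t: 6.08
eef_pos: [493.6, 177.6, 129.3]
orientation: [-180.0, 0.1, 68.1]
wrist_force: [0.1, 0.4, -1.5]
width: 0.123
```

Request:
jog_arm --pt "0 0 0 0 0 7 1" --pt "0 0 0 0 0 14 1" --pt "0 0 0 0 0 21 1" --pt "0 0 0 0 0 28 1" --pt "0 0 0 0 0 35 1" --pt "0 0 0 0 0 42 1" --pt "0 0 0 0 0 49 1" --pt "0 0 0 0 0 53 1" --pt "0 0 0 0 0 55 1" --pt "0 0 0 0 0 55.5 1" --pt "0 0 0 0 0 55.5 1" --pt "0 0 0 0 0 55.5 1"

```text
t: 7.08
eef_pos: [494.0, 180.6, 129.3]
orientation: [-180.0, 0.0, 13.2]
wrist_force: [0.7, 0.8, -2.6]
width: 0.123
```

Run:
```python
from h import *
s=get_state(); print(s['t'],s['eef_pos'],s['orientation'],s['wrist_force'],s['width'],s['qd'].round(1))
ci=camera_info('wrist'); im=camera('wrist'); save(im,'w5'); np.savez('w5.npz',**ci)
```

```text
7.0833 [493.95233492 180.5703232  129.28102697] [-1.79999237e+02  9.01633058e-03  1.31648549e+01] [ 0.70636612  0.77367301 -2.61743228] 0.12281432676646405 [ 0.2 -0.1 -0.  -0.  -0.1  0.  -0.2]
```

View pics/w5.png

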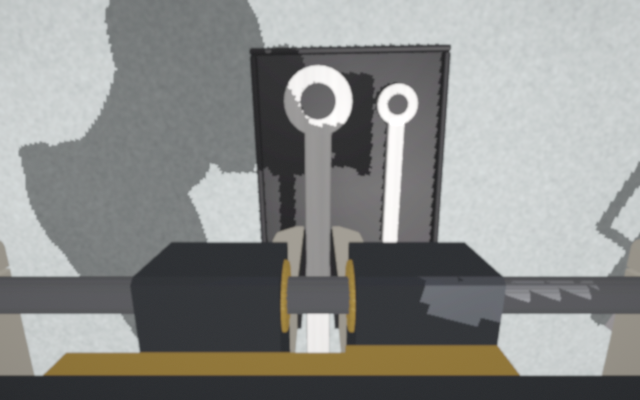

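Run:
```python
from h import *
ci=dict(np.load('w5.npz')); im=cv2.imread('pics/w5.png')
# edges of mate bar by rows
g=im.mean(2)
for r in (135,150,180,210,230):
    q=np.nonzero(g[r,375:420]>170)[0]; print(r,375+q.min(),375+q.max())
p,R=tool()
def w(u,v,z):
    X=ray(ci,u,v,z); return X.round(1),(R.T@(X-p)).round(1)
for n,a in {'mate eye':(398,104,13),'bar':(391,235,13),'tl':(250,49,12),'tr':(450,46,12),'rb':(437,230,12),'lb':(262,210,12),'own eye':(318,100,124)}.items(): print(n,*w(*a))
```

```text
135 388 403
150 387 402
180 386 400
210 384 399
230 383 397
mate eye [577.3 136.9  13. ] [ 71.2  61.4 116.3]
bar [474.5 112.7  13. ] [-34.4  61.6 116.3]
tl [590. 254.  12.] [110.2 -49.7 117.3]
tr [625.8 111.1  12. ] [112.6  97.6 117.3]
rb [487.2  76.3  12. ] [-30.3 100.  117.3]
lb [470.8 221.7  12. ] [-13.2 -45.3 117.3]
own eye [563.2 196.3 124. ] [71.   0.4  5.3]
```

Request:
jog_arm --pt "0 -0.003 0.03 0 0 0 1" --pt "0 -0.003 0.06 0 0 0 1" --pt "0 -0.003 0.085 0 0 0 1" --pt "0 -0.003 0.1 0 0 0 1" --pt "0 -0.003 0.107 0 0 0 1" --pt "0 -0.003 0.111 0 0 0 1" --pt "0 -0.003 0.112 0 0 0 1" --pt "0 -0.003 0.113 0 0 0 1" --pt "0 -0.003 0.113 0 0 0 1"

```text
t: 7.88
eef_pos: [493.8, 183.6, 17.1]
orientation: [-180.0, -0.1, 13.1]
wrist_force: [0.4, -0.9, -1.4]
width: 0.123
```

Run:
```python
from h import *
s=get_state(); print(s['t'],s['eef_pos'],s['orientation'],s['wrist_force'],s['width'],s['qd'].round(1))
ci=camera_info('wrist'); im=camera('wrist'); save(im,'w6'); np.savez('w6.npz',**ci)
s=get_state(); print(s['t'],s['eef_pos'],s['wrist_force'])
```

```text
7.8833 [493.8241437  183.60852347  17.11712941] [-1.79983183e+02 -7.52215577e-02  1.30607902e+01] [ 0.38801085 -0.88056102 -1.37130341] 0.12275378218661696 [-0.1 -0.3  0.   0.1 -0.1  0.1 -0.1]
7.9333 [493.80780041 183.69729567  17.19883451] [-0.55786399 -0.18135966 -1.63926316]
```

View pics/w6.png

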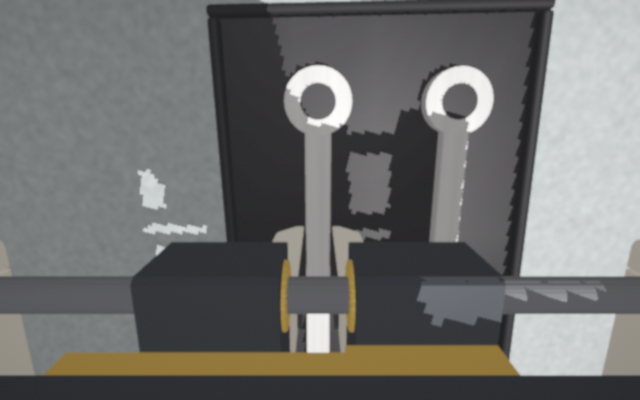

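Request:
jog_arm --pt "0 0 0.001 0 0 0 1" --pt "0 0 0.0015 0 0 0 1" --pt "0 0 0.002 0 0 0 1" --pt "0 0 0.0025 0 0 0 1" --pt "0 0 0.003 0 0 0 1" --pt "0 0 0.003 0 0 0 1"

```text
t: 8.43
eef_pos: [493.5, 183.5, 14.3]
orientation: [-180.0, -0.0, 13.1]
wrist_force: [-2.1, -0.5, 14.1]
width: 0.122
```

Request:
jog_arm --pt "0 0 -0.0005 0 0 0 1" --pt "0 0 -0.0005 0 0 0 0.8" --pt "0 0 -0.0005 0 0 0 0.72" --pt "0 0 -0.0005 0 0 0 0.7" --pt "0 0 -0.0005 0 0 0 0.7"

```text
t: 8.85
eef_pos: [493.3, 183.5, 13.7]
orientation: [180.0, 0.0, 13.1]
wrist_force: [0.3, 0.3, 0.9]
width: 0.291
```

Request:
jog_arm --pt "0 0 -0.004 0 0 0 0.7" --pt "0 0 -0.015 0 0 0 0.7" --pt "0 0 -0.04 0 0 0 0.7" --pt "0 0 -0.075 0 0 0 0.7" --pt "0 0 -0.11 0 0 0 0.7" --pt "0 0 -0.15 0 0 0 0.7" --pt "0 0 -0.18 0 0 0 0.7" --pt "0 0 -0.19 0 0 0 0.7"

```text
t: 9.52
eef_pos: [494.7, 183.9, 209.2]
orientation: [-179.9, -0.4, 13.0]
wrist_force: [0.6, 1.1, -0.3]
width: 0.301
```

Run:
```python
from h import *
s=get_state(); print(s['t'],s['eef_pos'],s['orientation'],s['wrist_force'],s['width'],s['qd'].round(1))
ci=camera_info('wrist'); im=camera('wrist'); save(im,'w7'); np.savez('w7.npz',**ci)
s=get_state(); print(s['t'],s['eef_pos'],s['wrist_force'],s['joint_positions'].round(1))
im=camera('top'); save(im,'t1',(260,140,460,280))
```

```text
9.5167 [494.74805773 183.85426563 209.21625147] [-179.90522806   -0.37491089   13.02904686] [ 0.56706479  1.11021374 -0.31177084] 0.301062152488341 [-1.2 -6.4  1.  -4.3  1.  11.9 -1. ]
9.5667 [494.85747542 183.99386536 208.93197485] [1.30959128 0.23860481 1.23691308] [-30.6  22.1   5.5 119.   -3.3  38.6 -99.9]
t1 scale 4.0
```

View pics/w7.png

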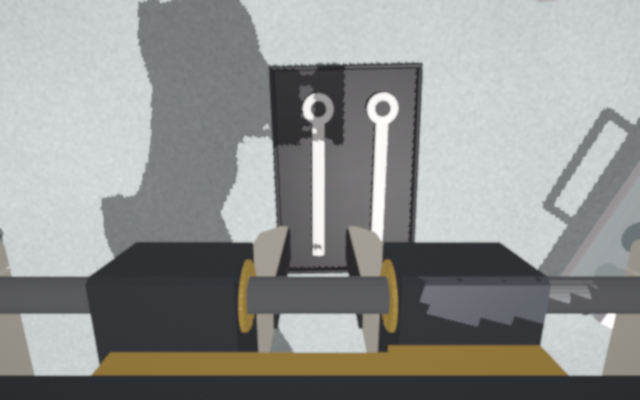

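View pics/t1.png

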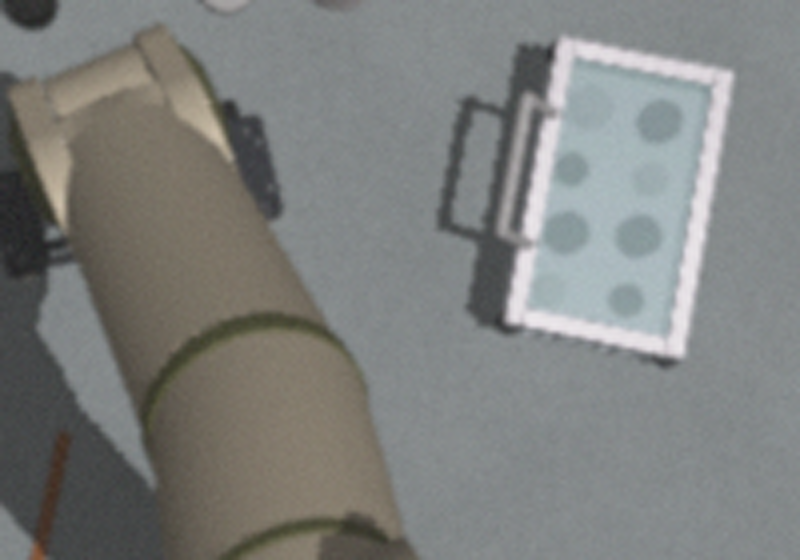

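Run:
```python
from h import *
go((548,-112,250),-13)
```

```text
pos [494.2 183.8 206.6] shift [-0.0142  0.3003 -0.0439] rv [-0.13 -0.25 26.05] rows>= 7.3 3.6
```

Request:
jog_arm --pt "-0.014 0.3 -0.044 0 0 26 0.5" --pt "-0.014 0.3 -0.044 0 0 26 0.5" --pt "-0.014 0.3 -0.044 0 0 26 0.5" --pt "-0.014 0.3 -0.044 0 0 26 0.5" --pt "-0.014 0.3 -0.044 0 0 26 0.5" --pt "-0.014 0.3 -0.044 0 0 26 0.5" --pt "-0.014 0.3 -0.044 0 0 26 0.5" --pt "-0.014 0.3 -0.044 0 0 26 0.5" --pt "-0.014 0.3 -0.044 0 0 26 0.5" --pt "-0.014 0.3 -0.044 0 0 26 0.5" --pt "-0.014 0.3 -0.044 0 0 26 0.5"

```text
t: 10.53
eef_pos: [546.8, -110.2, 246.5]
orientation: [-180.0, 0.1, -12.9]
wrist_force: [0.1, -0.2, -0.9]
width: 0.497
```

Run:
```python
from h import *
s=get_state(); print(s['t'],s['eef_pos'],s['orientation'],s['wrist_force'],s['width'],s['qd'].round(1))
ci=camera_info('wrist'); im=camera('wrist'); save(im,'w8'); np.savez('w8.npz',**ci)
im=camera('top'); save(im,'t2',(260,140,460,280))
im=camera('side'); save(im,'s2')
print(get_state()['joint_positions'].round(1))
```

```text
10.5333 [ 546.77484782 -110.15419674  246.53844014] [-1.79979492e+02  1.46600290e-01 -1.28527417e+01] [ 0.10681121 -0.2252538  -0.86933074] 0.4973852038708867 [-0.8 -0.3 -0.2 -0.1  0.1  0.2  0.1]
t2 scale 4.0
[ -5.4  21.9  15.  113.1  -7.8  46.  -88.8]
```

View pics/w8.png

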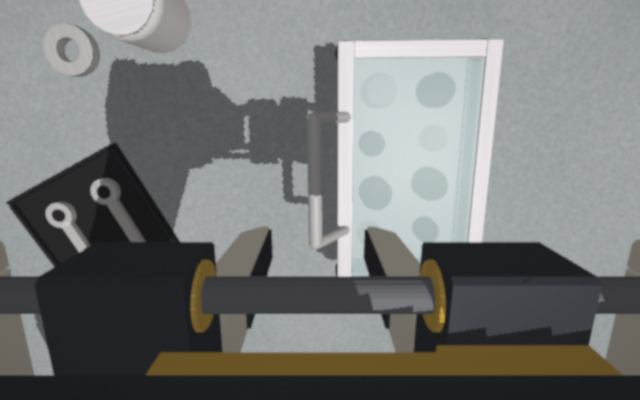

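View pics/t2.png

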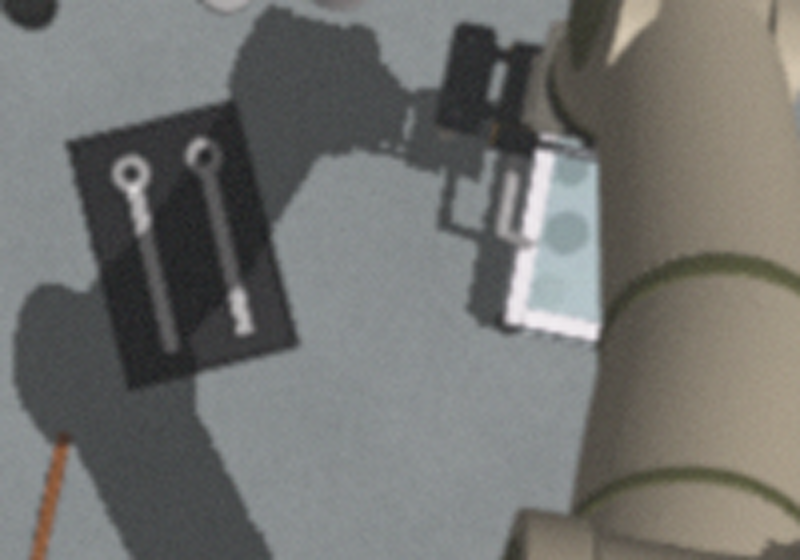

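View pics/s2.png

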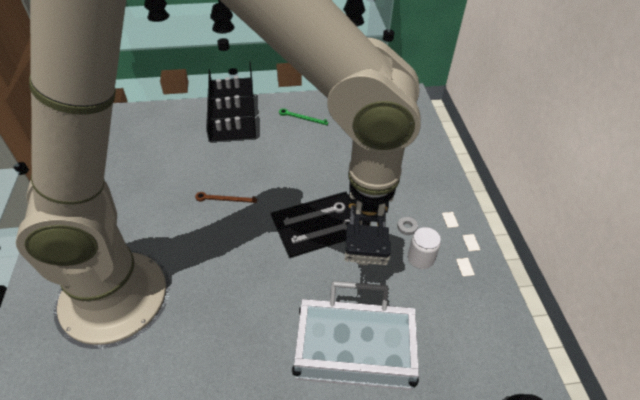

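Run:
```python
from h import *
ci=dict(np.load('w8.npz')); p,R=tool()
def w(u,v,z):
    X=ray(ci,u,v,z); return X.round(1),(R.T@(X-p)).round(1)
L={'bar far':(314,117,111),'bar near':(316,242,111),'lid fl':(338,42,71),'lid fl2':(339,270,71),'rear far':(503,41,71),'rear near':(485,240,71)}
for n,a in L.items(): print(n,*w(*a))
```

```text
bar far [ 606.8 -120.6  111. ] [ 60.6  -2.8 136.2]
bar near [499.7 -97.9 111. ] [-48.9  -1.2 136.3]
lid fl [ 664.7 -155.4   71. ] [124.8  18.3 176.1]
lid fl2 [ 448.8 -110.7   71. ] [-95.7  22.5 176.4]
rear far [ 633.1 -298.4   71. ] [125.7 164.7 176.1]
rear near [ 448.5 -262.5   71. ] [-62.3 170.6 176.3]
```

Run:
```python
from h import *
go((553,-109.2,102),-12)
```

```text
pos [ 547.2 -110.   247.3] shift [ 0.0056 -0.002   0.1453] rv [-0.02  0.07 -0.79] rows>= 3.5 0.1
```

Request:
jog_arm --pt "0.006 -0.002 0.03 0 0 -0.8 0.5" --pt "0.006 -0.002 0.065 0 0 -0.8 0.5" --pt "0.006 -0.002 0.1 0 0 -0.8 0.5" --pt "0.006 -0.002 0.12 0 0 -0.8 0.5" --pt "0.006 -0.002 0.135 0 0 -0.8 0.5" --pt "0.006 -0.002 0.143 0 0 -0.8 0.5" --pt "0.006 -0.002 0.145 0 0 -0.8 0.5" --pt "0.006 -0.002 0.145 0 0 -0.8 0.5" --pt "0.006 -0.002 0.145 0 0 -0.8 0.5"

```text
t: 11.43
eef_pos: [554.3, -111.1, 103.7]
orientation: [-180.0, -0.1, -12.1]
wrist_force: [-1.4, -0.3, 0.8]
width: 0.499
```

Run:
```python
from h import *
s=get_state(); print(s['t'],s['eef_pos'],s['orientation'],s['wrist_force'],s['width'])
im=camera('wrist'); save(im,'w9')
im=camera('side'); save(im,'s3',(250,200,450,350))
```

```text
11.4333 [ 554.28188431 -111.08611056  103.66011338] [-1.79992176e+02 -6.33249461e-02 -1.21153000e+01] [-1.35049356 -0.3297679   0.77185812] 0.4987482532288643
s3 scale 4.0
```

View pics/w9.png

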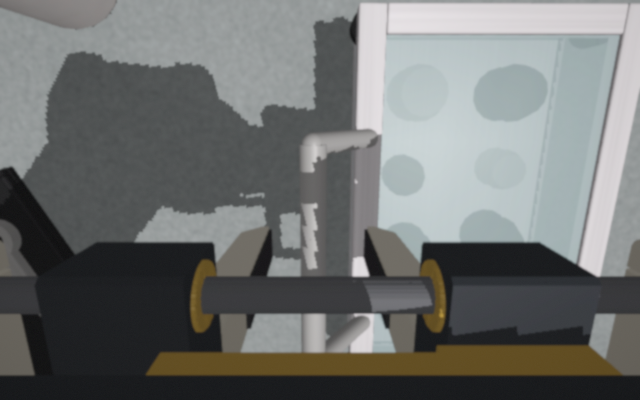

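View pics/s3.png

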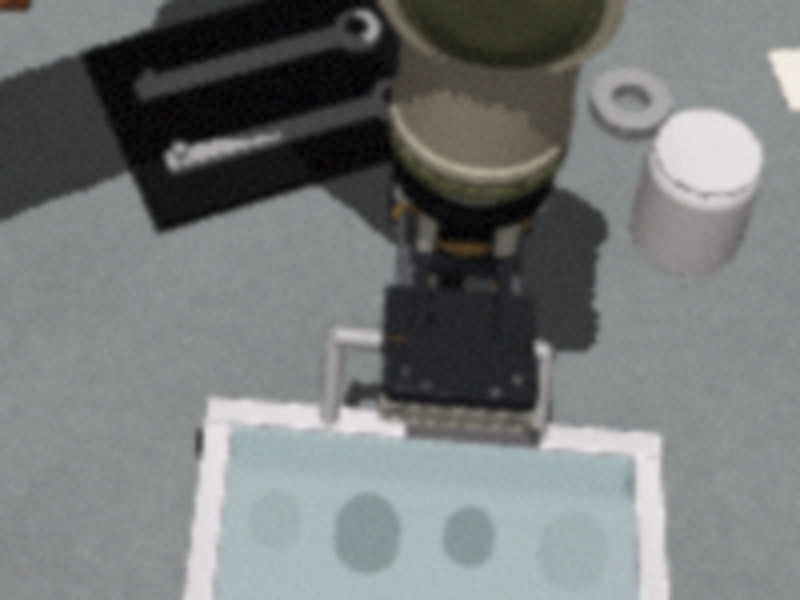

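Request:
jog_arm --pt "0 -0.001 0.001 0 0 0 1" --pt "0 -0.001 0.001 0 0 0 1" --pt "0 -0.001 0.001 0 0 0 1" --pt "0 -0.001 0.001 0 0 0 1" --pt "0 -0.001 0.001 0 0 0 1" --pt "0 -0.001 0.001 0 0 0 1" --pt "0 -0.001 0.001 0 0 0 1" --pt "0 -0.001 0.001 0 0 0 1" --force 30

```text
t: 12.2
eef_pos: [554.3, -108.9, 101.9]
orientation: [-179.9, 0.0, -12.1]
wrist_force: [0.6, 4.7, 1.9]
width: 0.116
```

Run:
```python
from h import *
s=get_state(); print(s['t'],s['eef_pos'],s['orientation'],s['wrist_force'],s['width'])
ci=camera_info('wrist'); im=camera('wrist'); save(im,'w10'); np.savez('w10.npz',**ci)
```

```text
12.2 [ 554.2958759  -108.91426635  101.89594931] [-1.79917596e+02  7.89617329e-03 -1.20788451e+01] [0.64054475 4.72939931 1.88132348] 0.11602636249542876
```

View pics/w10.png

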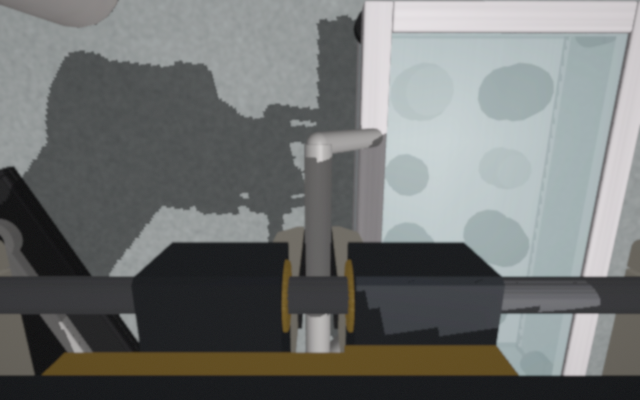

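Run:
```python
import numpy as np
a0=np.degrees(np.arctan2(46,167)); r=.1732
def tab(f0,fs):
    for f in fs:
        A=np.radians(a0+f);B=np.radians(a0+f0); print(f,round(r*(np.cos(B)-np.cos(A)),4),round(-r*(np.sin(A)-np.sin(B)),4))
tab(0,[1,3,5.5,8,10.5,13,15.5,18,20.5,23,25,26]);print();tab(26,[28,31,34,37,40,43,46,49,51.5,53,54]);print();tab(54,[55.5,58,60.5,63,65.5,68,70,72,73,74]);print();tab(74,[75,76.5,78,79.5,80.5,81.5,81.93])
```

```text
1 0.0008 -0.0029
3 0.0026 -0.0087
5.5 0.0052 -0.0158
8 0.008 -0.0228
10.5 0.0112 -0.0297
13 0.0146 -0.0364
15.5 0.0184 -0.043
18 0.0224 -0.0493
20.5 0.0267 -0.0556
23 0.0312 -0.0616
25 0.0351 -0.0663
26 0.0371 -0.0685

28 0.0041 -0.0045
31 0.0105 -0.0109
34 0.0172 -0.017
37 0.0242 -0.0227
40 0.0316 -0.028
43 0.0392 -0.033
46 0.047 -0.0375
49 0.0551 -0.0417
51.5 0.062 -0.0448
53 0.0662 -0.0465
54 0.069 -0.0476

55.5 0.0043 -0.0015
58 0.0115 -0.0039
60.5 0.0187 -0.0059
63 0.0261 -0.0075
65.5 0.0335 -0.0089
68 0.041 -0.0099
70 0.047 -0.0105
72 0.0531 -0.0109
73 0.0561 -0.011
74 0.0591 -0.0111

75 0.003 -0.0
76.5 0.0076 0.0001
78 0.0121 0.0003
79.5 0.0166 0.0006
80.5 0.0196 0.0009
81.5 0.0226 0.0012
81.93 0.0239 0.0014
```

Request:
jog_arm --pt "0 0.001 -0.003 0 0 0 1" --pt "0 0.0026 -0.0087 0 0 0 1" --pt "0 0.0052 -0.0158 0 0 0 1" --pt "0 0.008 -0.0228 0 0 0 1" --pt "0 0.0112 -0.0297 0 0 0 1" --pt "0 0.0146 -0.0364 0 0 0 1" --pt "0 0.0184 -0.043 0 0 0 1" --pt "0 0.0224 -0.0493 0 0 0 1" --pt "0 0.0267 -0.0556 0 0 0 1" --pt "0 0.0312 -0.0616 0 0 0 1" --pt "0 0.0351 -0.0663 0 0 0 1" --pt "0 0.0371 -0.0685 0 0 0 1"

```text
t: 13.25
eef_pos: [546.8, -143.8, 171.1]
orientation: [-179.8, 0.0, -12.0]
wrist_force: [0.5, 11.3, 4.0]
width: 0.118
```

Run:
```python
from h import *
s=get_state(); print(s['t'],s['eef_pos'],s['orientation'],s['wrist_force'],s['torque'],s['width'])
ci=camera_info('wrist'); im=camera('wrist'); save(im,'w11'); np.savez('w11.npz',**ci)
im=camera('side'); save(im,'s4',(250,200,450,350))
```

```text
13.25 [ 546.77145141 -143.79000907  171.08895724] [-1.79798372e+02  4.91212626e-03 -1.20369821e+01] [ 0.53269627 11.2738762   3.9672976 ] [ 2.70346377 -0.28311667  0.02936292] 0.11811388438451517
s4 scale 4.0
```

View pics/w11.png

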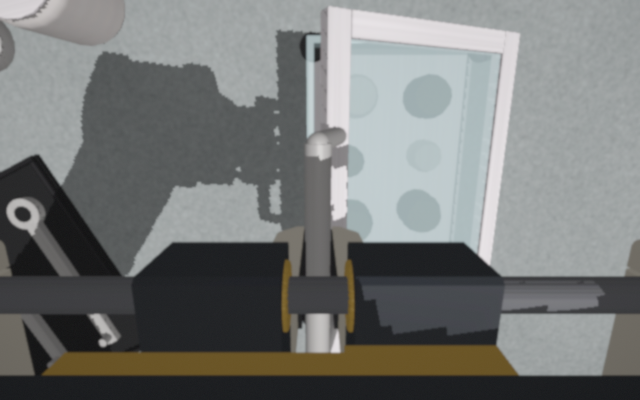

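View pics/s4.png

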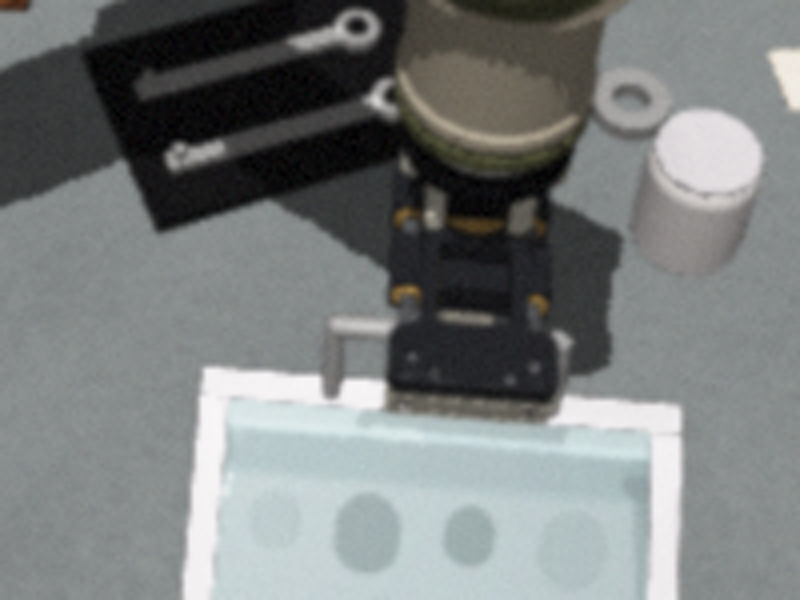

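Request:
jog_arm --pt "0 0.0035 -0.0052 0 0 0 1" --pt "0 0.0098 -0.0116 0 0 0 1" --pt "0 0.0165 -0.0177 0 0 0 1" --pt "0 0.0235 -0.0235 0 0 0 1" --pt "0 0.031 -0.0288 0 0 0 1" --pt "0 0.0386 -0.0338 0 0 0 1" --pt "0 0.0465 -0.0384 0 0 0 1" --pt "0 0.0547 -0.0426 0 0 0 1" --pt "0 0.0616 -0.0457 0 0 0 1" --pt "0 0.0658 -0.0474 0 0 0 1" --pt "0 0.0686 -0.0485 0 0 0 1"

```text
t: 14.27
eef_pos: [532.1, -212.0, 220.1]
orientation: [-179.8, -0.0, -12.1]
wrist_force: [-2.0, 8.9, 12.5]
width: 0.122
```

Run:
```python
from h import *
s=get_state(); print(s['t'],s['eef_pos'],s['orientation'],s['wrist_force'],s['torque'],s['width'])
ci=camera_info('wrist'); im=camera('wrist'); save(im,'w12'); np.savez('w12.npz',**ci)
im=camera('side'); save(im,'s5',(250,200,450,350))
s=get_state(); print(s['t'],s['eef_pos'],s['orientation'],s['wrist_force'])
```

```text
14.2667 [ 532.08092005 -212.00022264  220.14102715] [-1.79838484e+02 -2.54884952e-02 -1.20964875e+01] [-2.03836476  8.89509926 12.45575625] [ 2.19936159  0.36390279 -0.02007784] 0.12199722394839022
s5 scale 4.0
14.3667 [ 532.09246125 -212.11969913  220.17779247] [-1.79844695e+02 -3.23122045e-02 -1.21158761e+01] [-2.41472256  8.28569071 14.09040833]
```

View pics/w12.png

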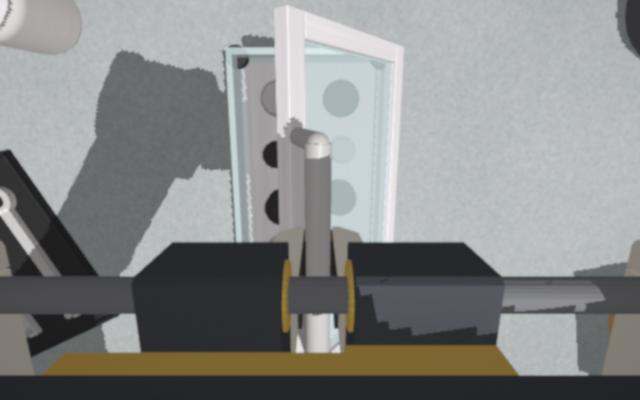

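View pics/s5.png

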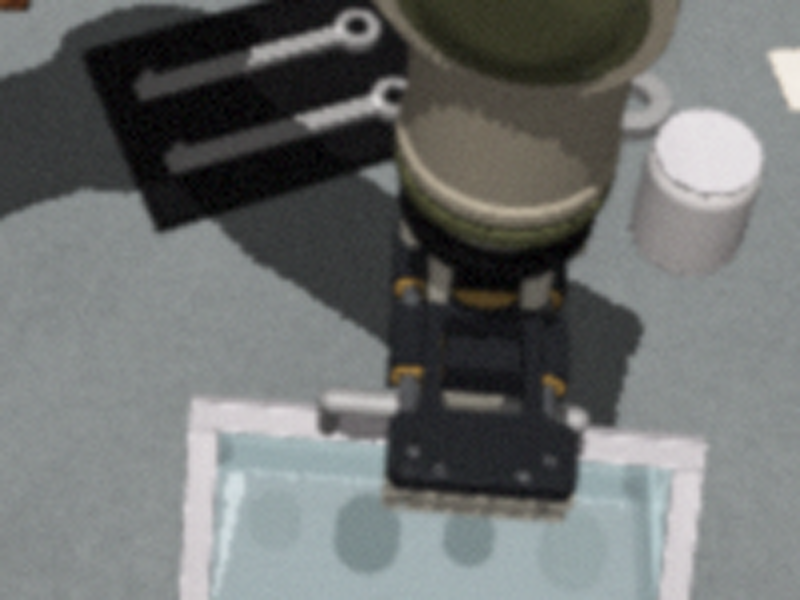

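Request:
jog_arm --pt "0 0.0043 -0.0025 0 0 0 1" --pt "0 0.0115 -0.0049 0 0 0 1" --pt "0 0.0187 -0.0071 0 0 0 1" --pt "0 0.0261 -0.0088 0 0 0 1" --pt "0 0.0335 -0.0103 0 0 0 1" --pt "0 0.041 -0.0113 0 0 0 1" --pt "0 0.047 -0.012 0 0 0 1" --pt "0 0.0531 -0.0124 0 0 0 1" --pt "0 0.0561 -0.0125 0 0 0 1" --pt "0 0.0591 -0.0126 0 0 0 1"

```text
t: 15.2
eef_pos: [518.7, -272.0, 231.2]
orientation: [180.0, 0.1, -12.2]
wrist_force: [-2.3, 2.7, 1.1]
width: 0.12
```

Run:
```python
from h import *
s=get_state(); print(s['t'],s['eef_pos'],s['orientation'],s['wrist_force'],s['torque'],s['width'])
ci=camera_info('wrist'); im=camera('wrist'); save(im,'w13'); np.savez('w13.npz',**ci)
im=camera('side'); save(im,'s6',(240,200,460,365))
im=camera('top'); save(im,'t6',(360,120,480,210+0))
s=get_state(); print(s['t'],s['eef_pos'],s['orientation'],s['wrist_force'],s['joint_positions'].round(1))
```

```text
15.2 [ 518.73813603 -271.97396351  231.19395045] [ 1.79998678e+02  5.32237853e-02 -1.21787870e+01] [-2.30654185  2.74907513  1.05509566] [0.96036573 0.4166745  0.03364314] 0.11979391641229621
s6 scale 3.6363636363636362
t6 scale 6.666666666666667
15.35 [ 518.86335395 -271.52832415  231.20045668] [-1.79997621e+02  5.59037885e-02 -1.21601447e+01] [-3.06094867  2.76611658  2.20566541] [ 12.   24.9  14.3 110.7  -8.4  45.4 -71.3]
```

View pics/w13.png

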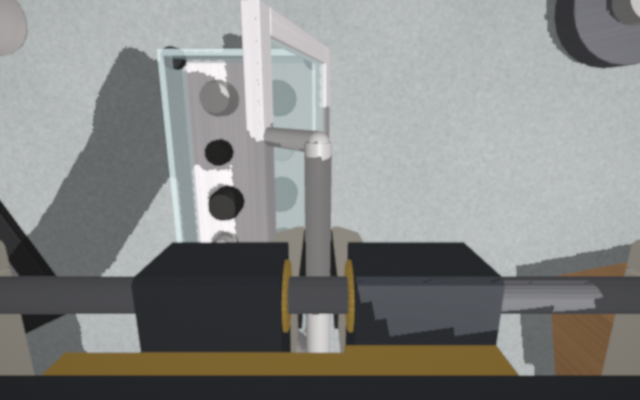

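View pics/s6.png

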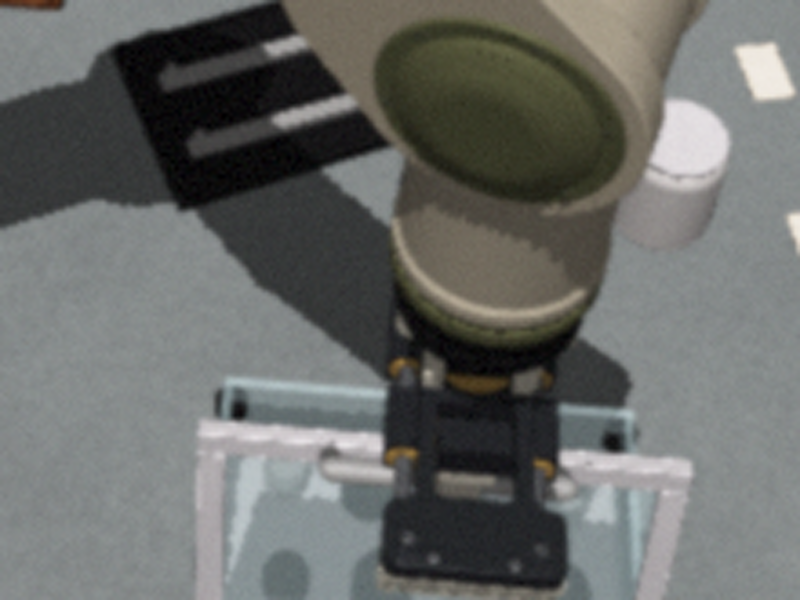

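View pics/t6.png

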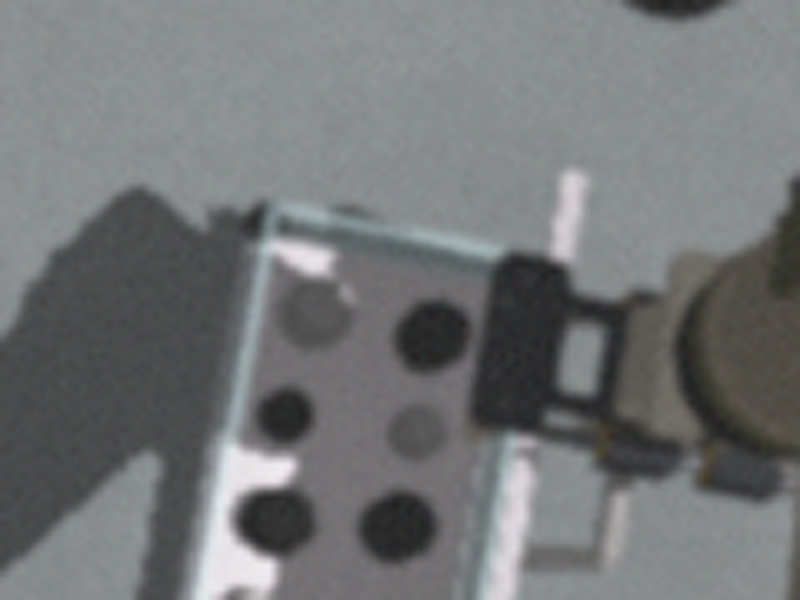

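Run:
```python
from h import *
im=cv2.imread('pics/w13.png')[0:260,140:360]; cv2.imwrite('pics/w13z.png',cv2.resize(im,None,fx=2.3,fy=2.3,interpolation=cv2.INTER_CUBIC))
```

```text
(no output)
```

View pics/w13z.png

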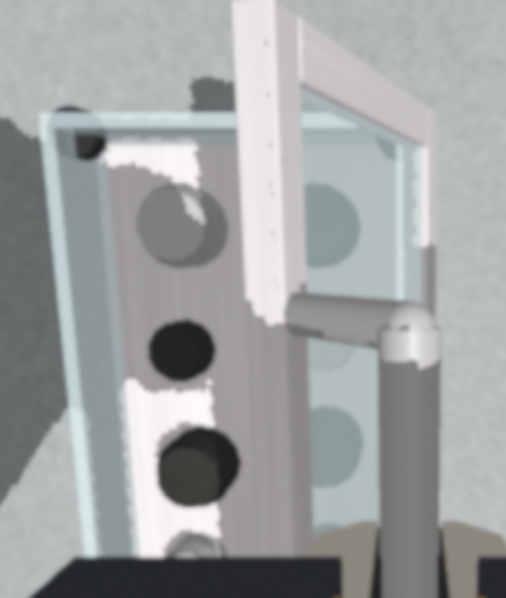

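Run:
```python
from h import *
ci=dict(np.load('w13.npz')); p,R=tool()
f=lambda x,y,z:(ray(ci,140+x/2.3,y/2.3,z).round(1),(R.T@(ray(ci,140+x/2.3,y/2.3,z)-p)).round(1))
for n,a in {'front far':(41,116,65),'front near':(85,545,65),'rear far lid':(434,112,65),'rear far2':(432,240,65),'front edge lid top far out':(233,3,209),'rear-face corner far':(299,20,209),'mid low':(250,300,209),'inner':(300,280,209),'bar far':(410,335,237),'bar mid':(409,540,237)}.items(): print(n,*f(*a))
# predicted
ps=np.array([518.9,-271.5]); n=np.array([-.2096,-.9778]); 
for h in [(519.6,-272.2)]: print('hinge in tool y',(np.array(h)-p[:2])@n)
```

```text
front far [ 662.1 -160.7   65. ] [ 116.9 -138.5  166.1]
front near [ 494.  -124.6   65. ] [ -55.1 -138.3  166.3]
rear far lid [ 632.4 -306.2   65. ] [118.4  10.  166.1]
rear far2 [ 586.8 -296.    65. ] [ 71.7   9.6 166.1]
front edge lid top far out [ 639.7 -261.4  209. ] [116.  -35.3  22.1]
rear-face corner far [ 633.8 -273.8  209. ] [112.9 -22.   22.1]
mid low [ 581.4 -249.6  209. ] [ 56.6 -34.6  22.1]
inner [ 583.3 -261.4  209. ] [ 60.9 -23.4  22.1]
bar far [ 569.2 -283.1  237. ] [51.7  0.7 -5.8]
bar mid [ 529.2 -274.3  237. ] [10.7  0.6 -5.8]
hinge in tool y 0.5023636337066532
```

Request:
jog_arm --pt "0 0.002 0 0 0 0 1" --pt "0 0.005 0 0 0 0 1" --pt "0 0.0085 0.0002 0 0 0 1" --pt "0 0.012 0.0003 0 0 0 1" --pt "0 0.0155 0.0006 0 0 0 1" --pt "0 0.0185 0.0009 0 0 0 1" --pt "0 0.021 0.0012 0 0 0 1" --pt "0 0.0223 0.0013 0 0 0 1" --pt "0 0.0227 0.0013 0 0 0 1" --pt "0 0.0227 0.0013 0 0 0 1" --pt "0 0.0227 0.0013 0 0 0 1"

```text
t: 16.27
eef_pos: [514.2, -293.5, 229.9]
orientation: [-180.0, 0.0, -12.1]
wrist_force: [-4.2, 2.5, -0.7]
width: 0.12
```

Run:
```python
from h import *
s=get_state(); print(s['t'],s['eef_pos'],s['orientation'],s['wrist_force'],s['torque'],s['width'])
camera('side')
s=get_state(); print(s['t'],s['eef_pos'],s['wrist_force'])
ci=camera_info('wrist'); im=camera('wrist'); np.savez('w14.npz',**ci)
cv2.imwrite('pics/w14z.png',cv2.resize(im[0:260,100:360,::-1],None,fx=2.3,fy=2.3,interpolation=cv2.INTER_CUBIC))
n=np.array([-.2096,-.9778]); print('travel',(s['eef_pos'][:2]-np.array([554.3,-108.9]))@n)
```

```text
16.2667 [ 514.2319933  -293.49977429  229.89979879] [-1.79992909e+02  4.55857337e-02 -1.21447904e+01] [-4.16350861  2.51026413 -0.66933268] [ 0.80930866  0.983157   -0.01470244] 0.1198674645079829
16.3167 [ 514.25545581 -293.42721204  229.89134552] [-5.20335604  2.80585397 -0.26876327]
travel 188.8240443919474
```

View pics/w14z.png

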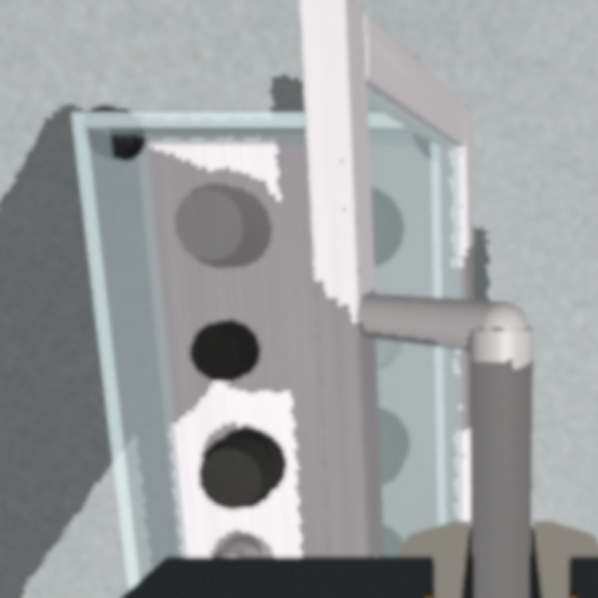

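Run:
```python
from h import *
ci=dict(np.load('w14.npz')); p,R=tool()
f=lambda x,y,z:(R.T@(ray(ci,100+x/2.3,y/2.3,z)-p)).round(1)
for n,a in {'front far':(72,116,65),'front near':(125,550,65),'lid under':(303,10,209),'lid under2':(315,260,209),'lid upper':(364,20,210),'lid upper2':(372,270,210),'bar':(502,345,237)}.items(): print(n,f(*a))
r0,z0=-0,65
```

```text
front far [ 116.6 -161.4  164.8]
front near [ -57.  -160.7  165. ]
lid under [114.4 -40.1  20.8]
lid under2 [ 65.2 -40.3  20.9]
lid upper [112.3 -27.6  19.8]
lid upper2 [ 63.1 -27.8  19.9]
bar [49.9  0.3 -7.1]
```

Run:
```python
from h import *
im=camera('top'); save(im,'t7',(250,110,450,260))
s=get_state(); print(s['t'],s['eef_pos'],s['wrist_force'],s['width'])
```

```text
t7 scale 4.0
16.4167 [ 514.28194507 -293.39731896  229.91655179] [-4.88178072  2.27009114 -0.67804981] 0.11976461792606817
```

View pics/t7.png

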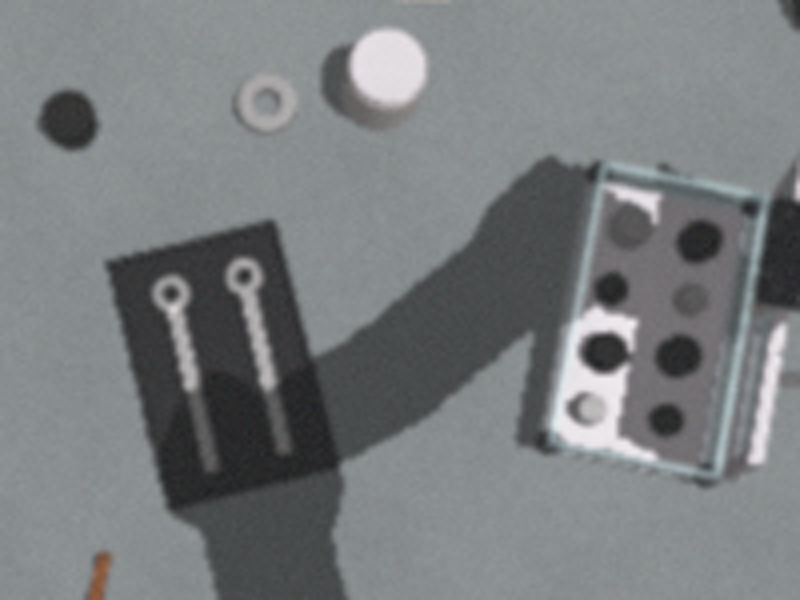

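The final top view shows both stays parallel in the tray, eyes at about (172,293) and (243,276), both at the far end. The bushing, bearing and filter are still standing.

```bash
python3 -c "
from workcell import *
print(sign_off())"
```

```text
the job is handed in; nothing more can be done
None
```

The loose stay now lies flat in the free half of the tray. It is parallel to the mate to within about 0.3°, with its eye at the same far end. I lowered it to light contact (14 N) before letting go. The lid is up at its balance point, still gripped by its handle bar at 30 N.

**Lid angle:** the target is 81.9°. The travel of the bar gave 81.8°, and the lid edge in the wrist picture gave about 82.4°, so the two checks agree within about 0.6°. A residual push of about 5 N along the bar remained. While swinging the lid I saw up to about 16 N of radial push; I eased the path for it, and it was well under the limits.

**Other things:** the last top picture shows the mate, filter, bushing and bearing looking unmoved and standing. The job was handed in at about 16.4 s.

**Disagreement:** the first fixed-camera estimate of the stay's position was about 6 mm off the wrist-camera one. I used the wrist value, and the grasp confirmed it.

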